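# Change over the trim-saw sled under emergency stop

### The arm

A 6-joint arm with a two-finger parallel gripper is mounted at the origin on the work surface. World frame = base frame: x ahead of the robot, y to its left, z up, the work surface at z = 0. Lengths are in m, angles in rad, forces in N, time in s.
With the tool pointing down it reaches from about 0.25 to 0.775 m from the base axis. Payload 8.9 kg.
Tool frame: the origin (TCP) lies between the finger pads; the fingertips stand ahead of it and the grasp point (between the pads) lies 5 mm behind it (arm.tcp_to_tips is the z of the fingertips in the tool frame, in m); z points along the fingers, y is the line along which they close (so a half turn about z gives the same grasp; the last joint's range is limited). The gripper opens to 85 mm and grips with 20 to 120 N. Pads are 22 mm wide; open, the fingers measure 114 mm over their backs; the gripper's body (76 mm by 85 mm) begins 54 mm behind the grasp point. The pads swing forward as they close: fully open they stand 13 mm farther back than shut.
Start: joints at [1.043, 0.291, -0.153, 1.127, 0, 1.431], TCP at [0.199, 0.486, 0.245] pointing down, gripper open.
Joint ranges: [-2.52, 2.52], [-0.91, 1.74], [-1.3, 1.37], [-1.96, 2.02], [-1.52, 1.47], [-3.14, 3.14]. Speed limits (rad/s): [2.22, 2.22, 2.79, 3.14, 3.14, 3.14].

### API

Orientations are given as a unit quaternion [w, x, y, z].
In Python, from workcell import arm, eyes, ticket, finder gives the robot as it stands. The module is installed in compiled form; this text tells all that it offers.
- The arm moves only by the shell command python3 -m inch 'ROWS' [FORCE]. ROWS is JSON, a list of rows, each an object with "fingers": the finger opening in mm, from 0 to 85.4; "slide": the shift along the world's x, y, z in mm, a list of three; "yaw": the turn about the world's z in degrees. A call has exactly 8 rows; each row is the pose to reach, as a shift and turn from the pose commanded when the call began; what a row does not reach only later rows make up. A row lasts 1/8 s, in which the tool goes at most 62.5 mm and 10.7 degrees, less where a joint would pass 70% of its speed; a pose out of reach is approached as far as the arm can. A call with a gripper value outside its range is refused whole. The fingers move at their own pace and stop on an object; FORCE is the grip in N (left out, the last holds). Time passes only in rows, so rows that repeat a pose let the fingers close, or fill a call up. It gives the time, the measured TCP pose, the force, the opening and the grip force at its end, in the units of the state.
- arm.state(): the state, without advancing time (a new reading comes with each control period).
- eyes.grab_frame(name): name is "scene" or "top"; returns a dict with "image" (420x560x3 uint8, red, green, blue), "intrinsics" (3x3 intrinsics, pixels), "view" (4x4, takes a point from world to camera coordinates). Camera axes: x right, y down, z forward; pixel columns grow to the right and rows downward; lengths in m; the calibration is good to about 2 mm. A picture is of the moment at which its call begins. There is no depth.
- ticket.hand_in(): hands the job in; it is judged then, once.
Trained networks look in the newest picture that a camera, given by its name, has taken for a name from the list of things; names that differ only in an ending like _2 or _b are one class to them, and where a whole thing is asked for, a point or a joint stands for the part that bears it (a point fixed in the world has none). Each returns a list of dicts, best first, with "score" (0 to 1); they miss things now and then, are a little off and sometimes report something else, mostly with a low value. They report only what shows in the picture. A call takes as long as a camera call. They do not tell look-alikes from the thing itself.
- finder.outline_of(label, camera): "mask" (420x560 bool, what is visible of it) and "bbox" ([left, top, right, bottom] in pixels, round what is visible of it).
The state is a dict: "time": time; "joint_positions": joint angles; "qd": joint speeds; "tau": joint torques, N m; "position": TCP position; "eef_rot": TCP orientation; "ft_force": force on the tool from outside, world axes, zero at the start; "moment": the same for the moment, N m; "width": finger opening in m; "grasp_force": force on a finger pad.
Only numpy, scipy, OpenCV 4.12 (cv2) and the standard library are available. Lean on these libraries where they do the work, as an engineer would, in place of code of your own. Each camera call takes 0.05 s, during which the arm holds its last target. There are 200 camera calls.

### The job

First press the red mushroom stop so that it latches down; then, with it still down, move every finished black coupon from the sled into the blue tote, and lay every yellow blank flat in a bay of its own, pushed snug against the end fence and against that bay's two side pins. Only when all are in place, twist the mushroom's ring clockwise to reset it, then press the green start button and let go, leaving the blanks registered, the stop up and the other things on the bench where they are.

Things in the scene. Friction and masses are not known exactly. Their poses are not given: they have to be found in the camera images.
- sled: Fixed trim-saw sled: aluminium plate, top 15 mm above the table, reaching x -75 to 67 mm, y -162 to 158 mm. Three bays 100 mm apart in y; each has two dark side-stop pins (10 mm diameter, 11 mm above the plate) on its +y side. Origin on the table surface; x points to the end fence (away from the robot), y to the pins' side, z up; turned a little from run to run.
- fence (a point): Middle of the near (-x) face of the sled's dark end fence, which runs along the sled's y over the plate's whole width and stands 18 mm above the plate. At (55, -2, 24) mm in the sled's frame. Behind it, to x = 133 mm, lies the blue saw housing with orange lid, 65 mm above the table.
- bay1 (a point): Where the centre of a yellow blank's solid lies when it is registered in bay 1 (the +y one): its far short end on the fence and its +y long edge on that bay's two pins. In the sled's frame: (7.5, 100, 22) mm; axes as the sled's. The pins' axes lie at +23 mm in y and +28 and -28 mm in x from this point.
- bay2 (a point): Where the centre of a yellow blank's solid lies when it is registered in bay 2 (the middle one): its far short end on the fence and its +y long edge on that bay's two pins. In the sled's frame: (7.5, 0, 22) mm; axes as the sled's. The pins' axes lie at +23 mm in y and +28 and -28 mm in x from this point.
- bay3 (a point): Where the centre of a yellow blank's solid lies when it is registered in bay 3 (the -y one): its far short end on the fence and its +y long edge on that bay's two pins. In the sled's frame: (7.5, -100, 22) mm; axes as the sled's. The pins' axes lie at +23 mm in y and +28 and -28 mm in x from this point.
- blank1: Yellow-faced blank with black edges, 95 mm (x) by 36 mm (y) by 14 mm (z), about 70 g, lying loose on the table; either face up and either way round will do. Origin: centre of the solid. May be absent.
- blank2: Yellow-faced blank with black edges, 95 mm (x) by 36 mm (y) by 14 mm (z), about 70 g, lying loose on the table; either face up and either way round will do. Origin: centre of the solid. May be absent.
- blank3: Yellow-faced blank with black edges, 95 mm (x) by 36 mm (y) by 14 mm (z), about 70 g, lying loose on the table; either face up and either way round will do. Origin: centre of the solid. May be absent.
- done1: Finished coupon, all black face with grey edges, 80 mm (x) by 36 mm (y) by 14 mm (z), about 60 g, lying in a bay of the sled at the start, long axis along the sled's x. Origin: centre of the solid. May be absent.
- done2: Finished coupon, all black face with grey edges, 80 mm (x) by 36 mm (y) by 14 mm (z), about 60 g, lying in a bay of the sled at the start, long axis along the sled's x. Origin: centre of the solid. May be absent.
- done3: Finished coupon, all black face with grey edges, 80 mm (x) by 36 mm (y) by 14 mm (z), about 60 g, lying in a bay of the sled at the start, long axis along the sled's x. Origin: centre of the solid. May be absent.
- tote: Fixed open blue tote, outside 150 mm (x) by 200 mm (y) by 50 mm high, walls and floor 5 mm. Origin: centre of its underside on the table.
- console: Fixed grey control box 100 mm (x) by 190 mm (y) by 50 mm high; origin: centre of its underside on the table. On its top: the red mushroom stop on a yellow disc at y = +45 mm, the green start button at y = -50 mm.
- estop_top (a point): Centre of the top of the mushroom stop's red middle cap, 96.5 mm above the table when up; moves down with it. The cap (26 mm diameter, does not turn) stands 4.5 mm proud of the red twist ring around it: 44 mm diameter, 24 mm tall, its underside 28.5 mm below this point (18 mm above the console's top when up, 11 mm when down).
- estop (a joint): Mushroom stop: 0 m up (released), 0.007 m fully down. Press on the cap: about 5 N starts it, easing towards half travel, past which it snaps down by itself and stays latched; short of half way it springs back up.
- estop_ring (a joint): Twist ring of the mushroom stop: 0 rad when up, 0.7 rad when latched down (pushing the stop down turns the ring anticlockwise seen from above, 0.1 rad per mm). To reset, grip the ring from above and turn it clockwise seen from above by about 0.7 rad; stop and ring rise together by 7 mm, and past half way it springs up by itself.
- start_top (a point): Centre of the top of the green start button, 28 mm diameter, 72 mm above the table when up (22 mm above the console's top).
- start (a joint): Green start button: 0 m up, 0.006 m fully pressed; about 4 N; springs back up when let go.
- glue: Bystander: white plastic bottle, 54 mm across, 150 tall. To be left where it is. Origin on its underside.
- resin: Bystander: steel can, 60 mm across, 70 tall. To be left where it is. Origin on its underside.
- sander: Bystander: cork sanding block 70x45x30 mm. To be left where it is. Origin on its underside.
- tape: Bystander: yellow tape-measure case 60x65x35 mm. To be left where it is. Origin on its underside.
- timber: Bystander: pale timber block 100x50x40 mm. To be left where it is. Origin on its underside.
- square: Bystander: steel try square with dark wood stock. To be left where it is. Origin on its underside.
Not all that is in view belongs to the job. What is shaped like the done2 but pink or purple is not meant.

How it is judged:
By the outcome, as a careful person would: the job done as asked, in the order asked, and still so for the second after the job is handed in, with the robot touching nothing.
Of done1, done2, done3 only 1 to 2 are there at a start; the rules pass over those that are not, and their reading is None.
Of blank1, blank2, blank3 only 2 to 3 are there at a start; the rules pass over those that are not, and their reading is None.
At some moment in a run one of blank1, blank2, blank3 may be knocked a few centimetres aside while the robot is not near it.
Once in a run the grip may slacken for a moment while it holds something.
It also fails if it takes over 210 s, if anything falls off the work surface, if the arm or the gripper's body presses on something with over 40 N, if the wrist force passes 120 N, or if a joint passes its speed limit or range.

## Working session

There is one attempt and no reset: what is moved stays moved. The work goes in short steps, Python scripts to look and compute and a shell command to move; the robot and the scene stay as the last step left them, time stands still between calls to the robot, and variables do not carry over. Pictures are saved under pics/ and viewed, at most 14 in all, crops included, and the job is handed in when it is done.

```bash
mkdir -p pics
cat > h.py <<'E'
import numpy as np, cv2
from workcell import arm, eyes, ticket, finder
def ray(f,u,v):
    K=np.array(f["intrinsics"]);V=np.array(f["view"]);R=V[:3,:3];t=V[:3,3]
    return -R.T@t, R.T@np.linalg.inv(K)@np.array([u,v,1.])
def px2w(f,u,v,z):
    o,d=ray(f,u,v); return o+d*(z-o[2])/d[2]
def w2px(f,p):
    K=np.array(f["intrinsics"]);V=np.array(f["view"]);q=K@(V[:3,:3]@np.array(p)+V[:3,3]); return q[:2]/q[2]
def save(f,n,crop=None,s=1):
    im=f["image"]
    if crop: im=im[crop[1]:crop[3],crop[0]:crop[2]]
    if s!=1: im=cv2.resize(im,None,fx=s,fy=s,interpolation=cv2.INTER_CUBIC)
    cv2.imwrite("pics/"+n+".png",im[:,:,::-1])
def rect(f,mask,z):
    c=max(cv2.findContours(mask.astype(np.uint8),0,2)[0],key=cv2.contourArea)[:,0]
    w=np.array([px2w(f,u,v,z)[:2]*1000 for u,v in c],np.float32)
    (c,s,a)=cv2.minAreaRect(w)
    if s[0]<s[1]: s=s[::-1];a+=90
    return np.round(c,1),np.round(s,1),round((a+90)%180-90,1)
E
python3 - <<'E'
from h import *
for n in("scene","top"):
    f=eyes.grab_frame(n);save(f,n+"0",s=1.4)
    print(n,np.round(ray(f,280,210),3).tolist())
    for l,z in [("blank1",.014),("done1",.029),("tote",.05),("console",.05),("estop_top",.092),("start_top",.072),("sled",.015),("glue",.1),("resin",.07),("tape",.035),("timber",.04),("sander",.03),("square",.01)]:
        for r in finder.outline_of(l,n):
            if r["score"]>.2 and r["mask"].sum()>10: print(l,round(r["score"],2),[int(x) for x in r["bbox"]],rect(f,r["mask"],z) if n=="top" else "")
print(arm.state())
E
```

```text
scene [[1.431, -0.324, 1.083], [-0.671, 0.22, -0.708]]
blank1 0.6 [355, 213, 378, 230] 
blank1 0.45 [330, 184, 345, 205] 
done1 0.72 [252, 200, 269, 217] 
done1 0.67 [169, 220, 176, 223] 
done1 0.58 [289, 195, 313, 206] 
done1 0.46 [280, 224, 299, 244] 
tote 0.78 [158, 240, 231, 297] 
console 0.7 [158, 210, 221, 251] 
console 0.28 [193, 208, 206, 218] 
estop_top 0.57 [396, 170, 423, 196] 
start_top 0.59 [169, 220, 176, 228] 
sled 0.94 [240, 211, 348, 281] 
glue 0.62 [397, 196, 416, 233] 
glue 0.3 [330, 183, 345, 201] 
resin 0.54 [369, 157, 388, 176] 
tape 0.7 [327, 162, 349, 176] 
timber 0.63 [395, 171, 425, 195] 
sander 0.69 [364, 240, 384, 257] 
square 0.73 [110, 274, 166, 316] 
top [[0.247, -0.006, 1.202], [0.196, 0.024, -0.98]]
blank1 0.81 [188, 215, 210, 251] (array([395.9, 254.6]), array([95.9, 40.3]), -11.5)
blank1 0.64 [187, 160, 202, 193] (array([566.8, 286.1]), array([100.8,  40.8]), 10.6)
done1 0.9 [296, 229, 319, 258] (array([389.8, -59.3]), array([76.3, 33.4]), 34.2)
done1 0.84 [251, 164, 264, 194] (array([561.6,  97.6]), array([82.5, 35.6]), 5.4)
done1 0.62 [238, 229, 2
[... 1591 characters left out ...]
8.2]), 17.0)
{'time': 1.4, 'joint_positions': array([ 1.04270968e+00,  2.90722641e-01, -1.53407213e-01,  1.12671234e+00,
       -2.71679359e-06,  1.43151393e+00]), 'qd': array([-0.00060943, -0.00041902, -0.00053941, -0.00018345, -0.00058583,
       -0.00056917]), 'tau': array([-9.70509791e-04, -5.37021697e+01,  3.31641662e+01,  1.62210988e-03,
       -2.76349192e-04,  2.06273637e-05]), 'position': array([0.19900094, 0.4858101 , 0.24529064]), 'eef_rot': array([-6.22720476e-06,  1.93179954e-01,  9.81163343e-01, -2.21115560e-05]), 'ft_force': array([-0.70379585, -1.35118018,  0.03235719]), 'moment': array([ 0.00851674, -0.00951756, -0.02620929]), 'grasp_force': 0.0, 'width': 0.0852002519044843}
```

View pics/top0.png

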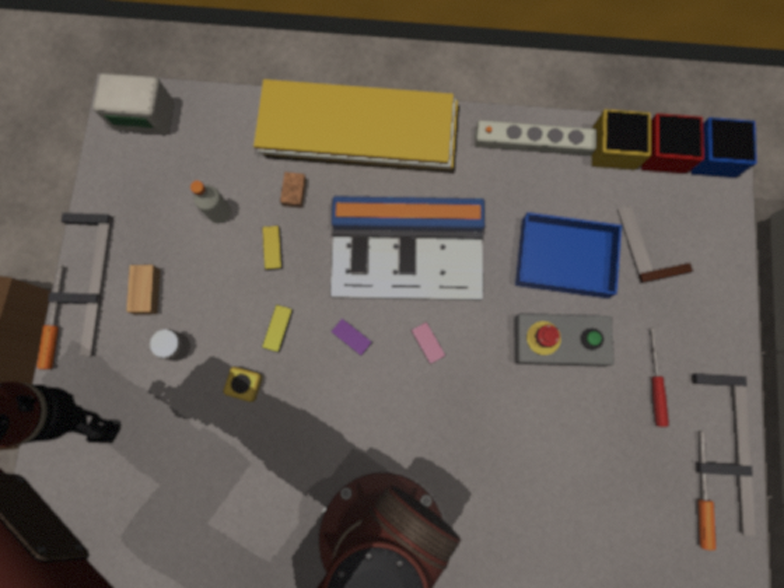

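View pics/scene0.png

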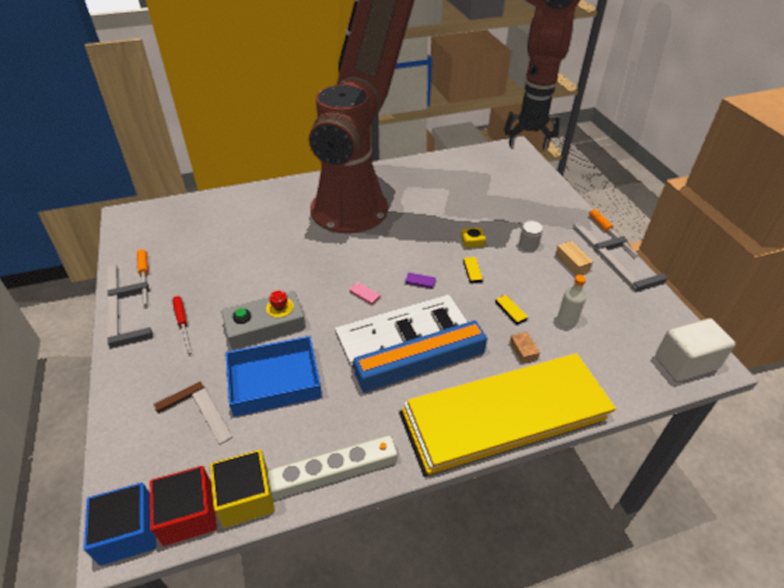

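Top view: sled with black coupons in bays 1 and 2 (bay 3 empty), two yellow blanks at left (272,247),(277,328), the red stop at (543,337), green at (592,338), and the tote above them. Pink and purple lookalikes lie in front of the sled. Next I'll measure those points more finely.

Run:
```python
from h import *
print(arm.tcp_to_tips)
f=eyes.grab_frame("top");im=f["image"].astype(int)
R,G,B=im[...,0],im[...,1],im[...,2]
def reg(m,l,t,r,b):
    o=np.zeros(m.shape,bool);o[t:b,l:r]=m[t:b,l:r];return o
hsv=cv2.cvtColor(f["image"],cv2.COLOR_RGB2HSV);H,S,V=cv2.split(hsv)
red=reg(((H<8)|(H>172))&(S>140),375,225,405,255);print("red",rect(f,red,.092))
grn=reg((H>40)&(H<90)&(S>90),410,230,440,255);print("grn",rect(f,grn,.07))
yd=reg((H>12)&(H<40)&(S>120),370,222,410,258);print("disc",yd.sum(),rect(f,yd|red,.051))
print("con",)
pl=reg((V>165)&(S<40),230,160,350,220)
c=max(cv2.findContours(cv2.morphologyEx(pl.astype(np.uint8),cv2.MORPH_CLOSE,np.ones((13,13))),0,2)[0],key=cv2.contourArea)[:,0]
w=np.array([px2w(f,u,v,.015)[:2]*1000 for u,v in c],np.float32);print("plate",cv2.minAreaRect(w),cv2.boxPoints(cv2.minAreaRect(w)).round().tolist())
# sled-fit using finder mask + dones
yl=(H>18)&(H<35)&(S>130)
for b in((180,210,215,256),(182,155,208,198)): print("blank",rect(f,reg(yl,*b),.014))
pur=[reg((V<60),245,160,268,200),reg((V<60),276,160,300,200)]
for m in pur: print("done",rect(f,cv2.morphologyEx(m.astype(np.uint8),cv2.MORPH_OPEN,np.ones((5,5)))>0,.029))
save(f,"sled0",(225,135,355,225),6)
s=eyes.grab_frame("scene");H,S,V=cv2.split(cv2.cvtColor(s["image"],cv2.COLOR_RGB2HSV))
def tri(m1,m2):
    A=[];b=[]
    for g,m in((f,m1),(s,m2)):
        ys,xs=np.nonzero(m);o,d=ray(g,xs.mean(),ys.mean());d/=np.linalg.norm(d);P=np.eye(3)-np.outer(d,d);A.append(P);b.append(P@o)
    return np.linalg.lstsq(np.vstack(A),np.hstack(b),rcond=None)[0].round(4)
print(tri(red,reg(((H<8)|(H>172))&(S>140),190,200,212,228)),tri(grn,reg((H>40)&(H<90)&(S>90),162,215,182,232)))
```

```text
0.014
red (array([ 413.7, -285.1]), array([38.4, 35.3]), -85.1)
grn (array([ 420. , -381.4]), array([25.3, 25.3]), -59.2)
disc 217 (array([ 415. , -286.8]), array([61.9, 61.8]), 4.9)
con
plate ((544.1085205078125, -2.2598876953125), (121.75753021240234, 313.5164794921875), 3.9650158882141113) [[473.0, 150.0], [494.0, -163.0], [616.0, -154.0], [594.0, 158.0]]
blank (array([393.5, 255.3]), array([88.8, 31.9]), -11.1)
blank (array([565.2, 288.7]), array([92. , 33.1]), 10.2)
done (array([566. ,  99.5]), array([73.5, 26.6]), 5.5)
done (array([571.6,  -2.2]), array([73.2, 23.7]), 4.8)
[ 0.4151 -0.2877  0.0849] [ 0.4198 -0.3823  0.0703]
```

View pics/sled0.png

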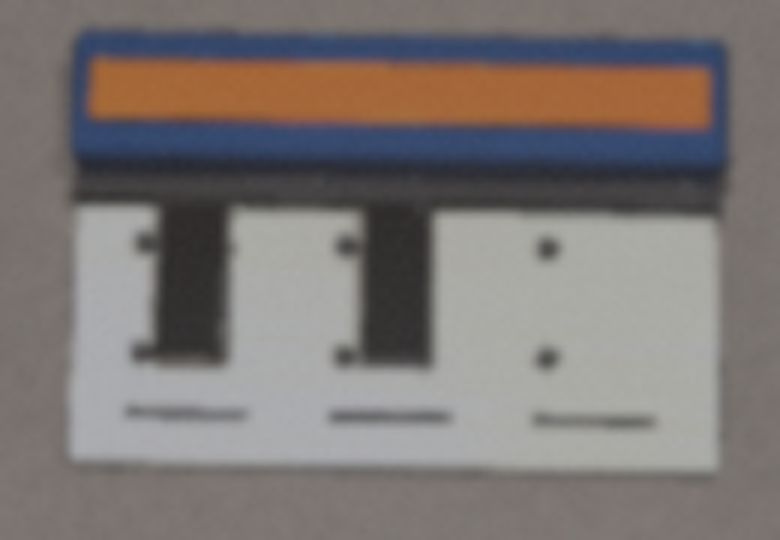

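Run:
```python
from h import *
f=eyes.grab_frame("top")
P=[];Q=[]
for (u,v),q,z in [((68,460),(-75,158),.015),((718,470),(-75,-162),.015),((547,248),(35.5,-77),.022),((547,357),(-20.5,-77),.022),((347,246),(35.5,23),.022),((345,356),(-20.5,23),.022),((146,243),(35.5,123),.022),((141,352),(-20.5,123),.022)]:
    P.append(px2w(f,u/6+225-.4,v/6+135-.4,z)[:2]*1000);Q.append(q)
P=np.array(P);Q=np.array(Q,float)
p0=P.mean(0);q0=Q.mean(0);U,_,Vt=np.linalg.svd((Q-q0).T@(P-p0));R=Vt.T@U.T
t=p0-R@q0;print("sled",t,np.degrees(np.arctan2(R[1,0],R[0,0])));print((P-(Q@R.T+t)).round(1).tolist())
for n,q in (("b1",(7.5,100)),("b2",(7.5,0)),("b3",(7.5,-100)),("fence",(55,-2))): print(n,R@q+t)
for c in ((566,99.5),(571.6,-2.2)): print(R.T@(np.array(c)-t))
```

```text
sled [ 5.54511140e+02 -2.90616251e-01] 4.002534068490968
[[1.2, -0.5], [0.9, 1.6], [-0.3, 0.5], [0.2, 0.6], [-0.7, -0.6], [-0.7, -0.4], [-0.5, -1.0], [-0.1, -0.2]]
b1 [555.01278764  99.98898461]
b2 [5.61992847e+02 2.32888202e-01]
b3 [568.97290639 -99.52320821]
fence [609.516594     1.55329448]
[18.42628274 98.74529409]
[16.91390375 -3.09753928]
```

```bash
python3 -m inch '[{"fingers":0,"slide":[20,-60,0],"yaw":5},{"fingers":0,"slide":[36,-120,0],"yaw":10},{"fingers":0,"slide":[52,-180,0],"yaw":15},{"fingers":0,"slide":[68,-240,0],"yaw":20},{"fingers":0,"slide":[84,-300,0],"yaw":27},{"fingers":0,"slide":[100,-360,0],"yaw":27},{"fingers":0,"slide":[116,-420,0],"yaw":27},{"fingers":0,"slide":[132,-480,0],"yaw":27}]' 30
```

```text
time: 2.55
position: [0.3302, 0.008, 0.2457]
eef_rot: [0.001, -0.041, 0.999, -0.0]
ft_force: [1.5, 1.5, 0.4]
width: -0.0001
grasp_force: 0.0
```

```bash
python3 -m inch '[{"fingers":0,"slide":[20,-60,0],"yaw":0},{"fingers":0,"slide":[40,-120,0],"yaw":0},{"fingers":0,"slide":[60,-180,0],"yaw":0},{"fingers":0,"slide":[72,-240,-20],"yaw":0},{"fingers":0,"slide":[83,-292,-60],"yaw":0},{"fingers":0,"slide":[83,-292,-110],"yaw":0},{"fingers":0,"slide":[83,-292,-115],"yaw":0},{"fingers":0,"slide":[83,-292,-115],"yaw":0}]'
```

```text
time: 3.55
position: [0.4131, -0.2816, 0.1314]
eef_rot: [0.0, -0.041, 0.999, 0.0]
ft_force: [-0.5, 0.5, 0.4]
width: -0.0
grasp_force: 0.0
```

```bash
python3 -m inch '[{"fingers":0,"slide":[0,0,-6],"yaw":0},{"fingers":0,"slide":[0,0,-12],"yaw":0},{"fingers":0,"slide":[0,0,-18],"yaw":0},{"fingers":0,"slide":[0,0,-22],"yaw":0},{"fingers":0,"slide":[0,0,-24],"yaw":0},{"fingers":0,"slide":[0,0,-26],"yaw":0},{"fingers":0,"slide":[0,0,-27],"yaw":0},{"fingers":0,"slide":[0,0,-27],"yaw":0}]'
```

```text
time: 4.55
position: [0.4128, -0.282, 0.1035]
eef_rot: [-0.0, -0.041, 0.999, -0.0]
ft_force: [-2.0, 1.5, 4.1]
width: -0.0
grasp_force: 2.2
```

```bash
python3 -m inch '[{"fingers":0,"slide":[0,0,50],"yaw":0},{"fingers":20,"slide":[10,20,100],"yaw":0},{"fingers":54,"slide":[40,75,100],"yaw":0},{"fingers":54,"slide":[65,130,100],"yaw":0},{"fingers":54,"slide":[95,185,90],"yaw":0},{"fingers":54,"slide":[125,240,60],"yaw":0},{"fingers":54,"slide":[150,279,20],"yaw":0},{"fingers":54,"slide":[150,279,-5],"yaw":0}]'
python3 - <<'E'
from h import *
f=eyes.grab_frame("top");H,S,V=cv2.split(cv2.cvtColor(f["image"],cv2.COLOR_RGB2HSV))
m=((H<8)|(H>172))&(S>140);m[:225]=0;m[255:]=0;m[:,:375]=0;m[:,405:]=0
print(rect(f,m,.092))
s=eyes.grab_frame("scene");save(s,"s1",(150,130,390,310),3)
print(arm.state()["position"],arm.state()["ft_force"])
E
```

```text
time: 5.55
position: [0.5637, -0.0002, 0.0966]
eef_rot: [-0.0, -0.043, 0.999, 0.0]
ft_force: [-0.3, -0.5, 0.4]
width: 0.0541
grasp_force: 0.0
(array([ 413.5, -282.2]), array([37.9, 35.3]), -85.1)
[ 0.56088022 -0.00172182  0.09524095] [-0.02337663 -0.27539816  0.1874152 ]
```

View pics/s1.png

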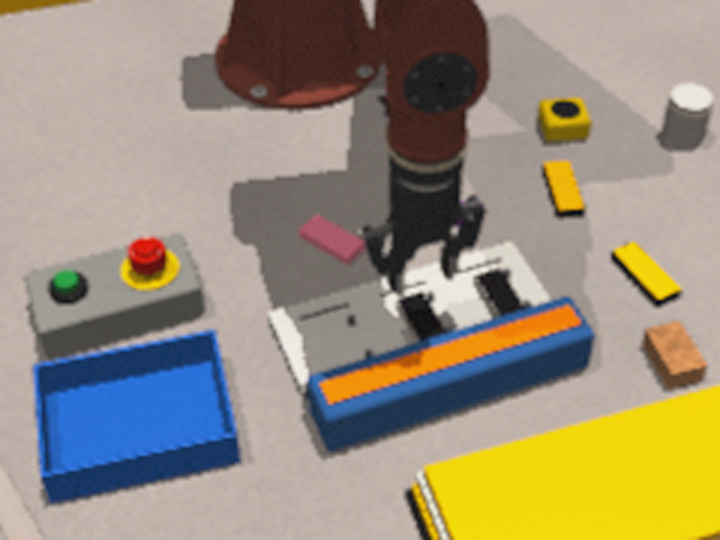

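The stop looks latched (its apparent position shifted about as a 7 mm drop should). The gripper stands over the bay 2 coupon. Descend.

```bash
python3 -m inch '[{"fingers":54,"slide":[1,-1,-20],"yaw":0},{"fingers":54,"slide":[1,-1,-40],"yaw":0},{"fingers":54,"slide":[1,-1,-55],"yaw":0},{"fingers":54,"slide":[1,-1,-63],"yaw":0},{"fingers":54,"slide":[1,-1,-66],"yaw":0},{"fingers":25,"slide":[1,-1,-66],"yaw":0},{"fingers":25,"slide":[1,-1,-66],"yaw":0},{"fingers":25,"slide":[1,-1,-66],"yaw":0}]' 50
```

```text
time: 6.65
position: [0.5644, -0.0041, 0.033]
eef_rot: [0.001, -0.041, 0.999, -0.0]
ft_force: [-2.5, 0.8, 5.9]
width: 0.0347
grasp_force: 50.5
```

```bash
python3 -m inch '[{"fingers":25,"slide":[0,0,30],"yaw":0},{"fingers":25,"slide":[0,-20,75],"yaw":0},{"fingers":25,"slide":[3,-80,75],"yaw":0},{"fingers":25,"slide":[6,-140,75],"yaw":0},{"fingers":25,"slide":[9,-200,75],"yaw":0},{"fingers":25,"slide":[12,-260,75],"yaw":0},{"fingers":25,"slide":[16,-320,75],"yaw":0},{"fingers":25,"slide":[20,-371,75],"yaw":0}]'
```

```text
time: 7.65
position: [0.5836, -0.3774, 0.1073]
eef_rot: [0.0, -0.041, 0.999, -0.0]
ft_force: [0.5, 0.7, -0.1]
width: 0.0348
grasp_force: 50.1
```

```bash
python3 -m inch '[{"fingers":25,"slide":[0,0,-30],"yaw":0},{"fingers":25,"slide":[0,0,-60],"yaw":0},{"fingers":25,"slide":[0,0,-78],"yaw":0},{"fingers":25,"slide":[0,0,-78],"yaw":0},{"fingers":54,"slide":[0,0,-78],"yaw":0},{"fingers":54,"slide":[0,0,-78],"yaw":0},{"fingers":54,"slide":[0,0,-40],"yaw":0},{"fingers":54,"slide":[0,20,10],"yaw":0}]'
```

```text
time: 8.65
position: [0.5834, -0.3556, 0.1181]
eef_rot: [-0.0, -0.041, 0.999, 0.0]
ft_force: [0.5, -0.0, 0.5]
width: 0.0542
grasp_force: 0.0
```

```bash
python3 -m inch '[{"fingers":54,"slide":[-3,58,0],"yaw":0},{"fingers":54,"slide":[-6,116,0],"yaw":0},{"fingers":54,"slide":[-9,174,0],"yaw":0},{"fingers":54,"slide":[-12,232,0],"yaw":0},{"fingers":54,"slide":[-15,290,0],"yaw":0},{"fingers":54,"slide":[-18,348,0],"yaw":0},{"fingers":54,"slide":[-23,406,-10],"yaw":0},{"fingers":54,"slide":[-27,455,-20],"yaw":0}]'
python3 - <<'E'
from h import *
eyes.grab_frame("scene");s=eyes.grab_frame("scene");save(s,"s2",(150,150,390,310),3);f=eyes.grab_frame("top")
for r in finder.outline_of("blank1","top"): print(round(r["score"],2),rect(f,r["mask"],.014))
print(arm.state()["position"],arm.state()["ft_force"])
E
```

```text
time: 9.65
position: [0.5572, 0.1022, 0.0984]
eef_rot: [0.001, -0.042, 0.999, 0.0]
ft_force: [-0.2, 0.3, 0.6]
width: 0.0539
grasp_force: 0.0
[0.55713224 0.10083076 0.09800771] [ 0.00484082 -0.01659136  0.65650685]
```

View pics/s2.png

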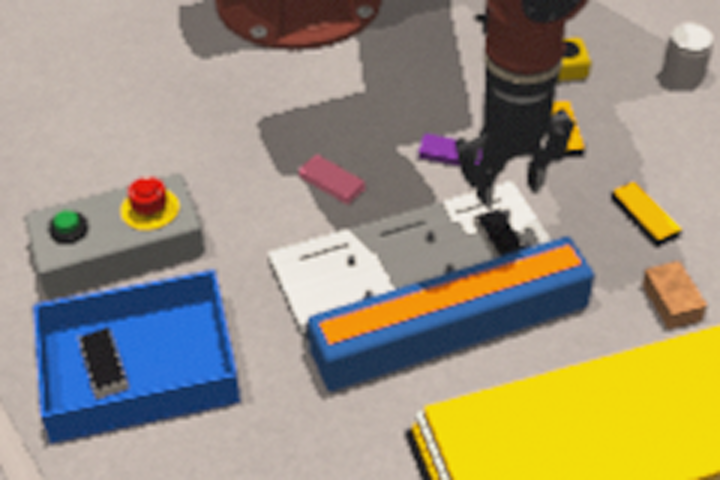

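The first coupon lies flat in the tote at (103,362) in the crop, and the gripper is over the bay 1 coupon.

```bash
python3 -m inch '[{"fingers":54,"slide":[0,-1.5,-20],"yaw":0},{"fingers":54,"slide":[0,-1.5,-40],"yaw":0},{"fingers":54,"slide":[0,-1.5,-55],"yaw":0},{"fingers":54,"slide":[0,-1.5,-64],"yaw":0},{"fingers":54,"slide":[0,-1.5,-66],"yaw":0},{"fingers":25,"slide":[0,-1.5,-66],"yaw":0},{"fingers":25,"slide":[0,-1.5,-66],"yaw":0},{"fingers":25,"slide":[0,-1.5,-66],"yaw":0}]' 50
```

```text
time: 10.85
position: [0.5575, 0.0985, 0.032]
eef_rot: [0.001, -0.041, 0.999, -0.0]
ft_force: [-0.9, -0.2, 4.7]
width: 0.0345
grasp_force: 50.5
```

```bash
python3 -m inch '[{"fingers":25,"slide":[0,0,30],"yaw":0},{"fingers":25,"slide":[2,-40,75],"yaw":0},{"fingers":25,"slide":[5,-95,75],"yaw":0},{"fingers":25,"slide":[9,-150,75],"yaw":0},{"fingers":25,"slide":[12,-205,75],"yaw":0},{"fingers":25,"slide":[16,-260,75],"yaw":0},{"fingers":25,"slide":[20,-315,75],"yaw":0},{"fingers":25,"slide":[26,-370,75],"yaw":0}]'
```

```text
time: 11.85
position: [0.5828, -0.2733, 0.1064]
eef_rot: [0.0, -0.041, 0.999, 0.0]
ft_force: [1.4, -0.3, 0.2]
width: 0.0346
grasp_force: 50.1
```

```bash
python3 -m inch '[{"fingers":25,"slide":[0,-20,-20],"yaw":0},{"fingers":25,"slide":[0,-22,-60],"yaw":0},{"fingers":25,"slide":[0,-22,-78],"yaw":0},{"fingers":25,"slide":[0,-22,-78],"yaw":0},{"fingers":54,"slide":[0,-22,-78],"yaw":0},{"fingers":54,"slide":[0,-22,-78],"yaw":0},{"fingers":54,"slide":[0,-22,-40],"yaw":0},{"fingers":54,"slide":[0,10,20],"yaw":0}]'
python3 - <<'E'
from h import *
f=eyes.grab_frame("top");save(f,"t3",(60,100,460,300),2)
H,S,V=cv2.split(cv2.cvtColor(f["image"],cv2.COLOR_RGB2HSV));yl=((H>18)&(H<35)&(S>130))
for b in((170,195,230,258),(170,152,235,200)):
    m=np.zeros_like(yl);m[b[1]:b[3],b[0]:b[2]]=yl[b[1]:b[3],b[0]:b[2]];print(rect(f,m,.014))
for r in finder.outline_of("blank1","top")+finder.outline_of("done1","top"): print(round(r["score"],2),rect(f,r["mask"],.014))
print(arm.state()["position"])
E
```

```text
time: 12.85
position: [0.5824, -0.2649, 0.1222]
eef_rot: [-0.0, -0.04, 0.999, 0.0]
ft_force: [1.8, -0.7, 1.0]
width: 0.0542
grasp_force: 0.0Traceback (most recent call last):
  File "<stdin>", line 5, in <module>
  File "h.py", line 16, in rect
    c=max(cv2.findContours(mask.astype(np.uint8),0,2)[0],key=cv2.contourArea)[:,0]
      ~~~^^^^^^^^^^^^^^^^^^^^^^^^^^^^^^^^^^^^^^^^^^^^^^^^^^^^^^^^^^^^^^^^^^^^
ValueError: max() iterable argument is empty
```

View pics/t3.png

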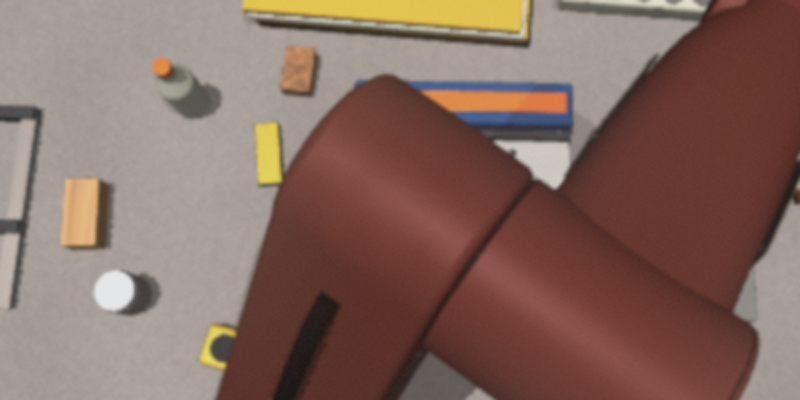

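Arm covers most of the view; blank A at crop (268,153) still stands. Go towards the blanks and look with both cameras.

```bash
python3 -m inch '[{"fingers":54,"slide":[-4,60,10],"yaw":0},{"fingers":54,"slide":[-8,120,10],"yaw":0},{"fingers":54,"slide":[-12,180,10],"yaw":0},{"fingers":54,"slide":[-16,240,10],"yaw":0},{"fingers":54,"slide":[-20,300,10],"yaw":2},{"fingers":54,"slide":[-24,360,10],"yaw":3},{"fingers":54,"slide":[-24,420,10],"yaw":4},{"fingers":54,"slide":[-24,440,10],"yaw":5}]'
cat >> h.py <<'E'
def yel(n,dz=.014):
    f=eyes.grab_frame(n);H,S,V=cv2.split(cv2.cvtColor(f["image"],cv2.COLOR_RGB2HSV));yl=((H>18)&(H<35)&(S>130)&(V>90)).astype(np.uint8)
    for c in cv2.findContours(yl,0,2)[0]:
        if cv2.contourArea(c)<60: continue
        m=np.zeros_like(yl);cv2.drawContours(m,[c],-1,1,-1);c,s,a=rect(f,m,dz)
        if c[0]<700 and s[0]>35 and s[0]<150 and abs(c[1])<450: print(n,c,s,a)
    return f
E
python3 - <<'E'
from h import *
f=yel("top");s=yel("scene")
print(arm.state()["position"])
E
```

```text
time: 13.9
position: [0.5589, 0.1792, 0.1324]
eef_rot: [0.001, -0.087, 0.996, 0.0]
ft_force: [-0.7, -0.6, 0.0]
width: 0.0539
grasp_force: 0.0
top [ 418.5 -293.7] [64.4 59.5] 37.5
scene [ 378.3 -287.6] [69.3 56.8] 84.7
scene [560.1 290.3] [95.5 35.8] 12.4
[0.55904907 0.17779638 0.13209269]
```

```bash
python3 -m inch '[{"fingers":60,"slide":[2,55,0],"yaw":1},{"fingers":60,"slide":[4.5,110,-20],"yaw":1},{"fingers":60,"slide":[4.5,110,-70],"yaw":1},{"fingers":60,"slide":[4.5,110,-100],"yaw":1},{"fingers":60,"slide":[4.5,110,-112],"yaw":1},{"fingers":25,"slide":[4.5,110,-112],"yaw":1},{"fingers":25,"slide":[4.5,110,-112],"yaw":1},{"fingers":25,"slide":[4.5,110,-112],"yaw":1}]' 50
```

```text
time: 15.0
position: [0.5644, 0.286, 0.0208]
eef_rot: [0.001, -0.093, 0.996, 0.0]
ft_force: [1.6, -0.0, 4.6]
width: 0.034
grasp_force: 50.5
```

```bash
python3 -m inch '[{"fingers":25,"slide":[0,0,30],"yaw":0},{"fingers":25,"slide":[-2,-20,70],"yaw":-1},{"fingers":25,"slide":[-6,-75,70],"yaw":-3},{"fingers":25,"slide":[-10,-130,70],"yaw":-5},{"fingers":25,"slide":[-15,-180,70],"yaw":-6.7},{"fingers":25,"slide":[-15,-190,60],"yaw":-6.7},{"fingers":25,"slide":[-15,-190,40],"yaw":-6.7},{"fingers":25,"slide":[-15,-190,30],"yaw":-6.7}]'
python3 - <<'E'
from h import *
s=eyes.grab_frame("scene");save(s,"s4",(230,170,400,280),4)
print(arm.state()["position"],arm.state()["eef_rot"],arm.state()["ft_force"])
E
```

```text
time: 16.0
position: [0.5482, 0.0963, 0.0488]
eef_rot: [-0.0, -0.035, 0.999, 0.0]
ft_force: [-0.8, 0.4, -0.3]
width: 0.0345
grasp_force: 50.1
[0.54764524 0.09636042 0.04786638] [-8.63587380e-04 -3.54500682e-02  9.99371073e-01  7.08914628e-05] [-1.16803251  0.29508001 -1.69157608]
```

View pics/s4.png

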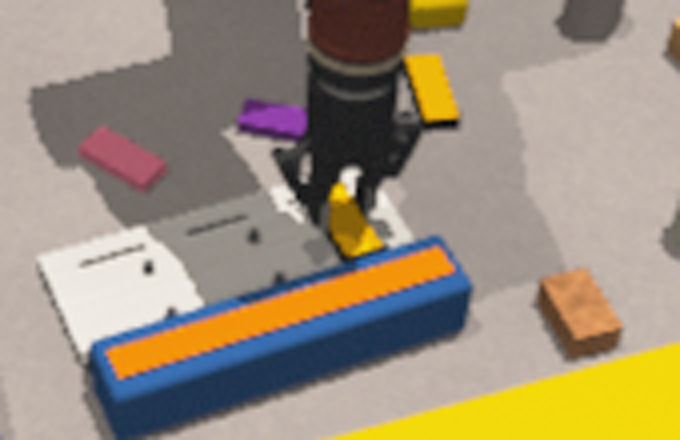

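The blank, held, is over bay 1 with its far end near the fence (crop (365,240)). Lower it and check forces.

```bash
python3 -m inch '[{"fingers":25,"slide":[0,0,-4],"yaw":0},{"fingers":25,"slide":[0,0,-8],"yaw":0},{"fingers":25,"slide":[0,0,-10],"yaw":0},{"fingers":25,"slide":[1,0,-11],"yaw":0},{"fingers":25,"slide":[3,0,-11],"yaw":0},{"fingers":25,"slide":[5,0,-11],"yaw":0},{"fingers":25,"slide":[7,0,-11],"yaw":0},{"fingers":25,"slide":[7,0,-11],"yaw":0}]' 30
```

```text
time: 17.05
position: [0.5523, 0.0959, 0.0378]
eef_rot: [-0.003, -0.035, 0.999, 0.0]
ft_force: [-9.8, 0.5, 3.8]
width: 0.034
grasp_force: 50.7
```

```bash
python3 -m inch '[{"fingers":25,"slide":[0,1,0],"yaw":0},{"fingers":25,"slide":[0,2,0],"yaw":0},{"fingers":25,"slide":[0,3,0],"yaw":0},{"fingers":25,"slide":[0,4,0],"yaw":0},{"fingers":25,"slide":[0,5,0],"yaw":0},{"fingers":25,"slide":[0,6,0],"yaw":0},{"fingers":25,"slide":[0,6,0],"yaw":0},{"fingers":25,"slide":[0,6,0],"yaw":0}]'
```

```text
time: 18.05
position: [0.5522, 0.1, 0.0374]
eef_rot: [-0.003, -0.034, 0.999, -0.002]
ft_force: [-8.9, -8.7, 0.5]
width: 0.0342
grasp_force: 50.2
```

```bash
python3 -m inch '[{"fingers":36,"slide":[0,0,0],"yaw":0},{"fingers":39,"slide":[0,0,0],"yaw":0},{"fingers":45,"slide":[0,0,0],"yaw":0},{"fingers":52,"slide":[0,-3,0],"yaw":0},{"fingers":52,"slide":[0,-3,20],"yaw":0},{"fingers":30,"slide":[0,-5,60],"yaw":0},{"fingers":0,"slide":[-40,-5,60],"yaw":0},{"fingers":0,"slide":[-70,-5,60],"yaw":0}]'
python3 - <<'E'
from h import *
s=yel("scene");save(s,"s5",(230,170,400,280),4);f=yel("top",.029)
print(arm.state()["position"],arm.state()["eef_rot"],arm.state()["ft_force"])
E
```

```text
time: 19.05
position: [0.4846, 0.0969, 0.099]
eef_rot: [0.0, -0.035, 0.999, 0.0]
ft_force: [0.5, -0.7, -0.1]
width: 0.0002
grasp_force: 0.0
scene [531.1 104.7] [85.4 36.9] 2.3
scene [ 378.3 -287.6] [69.3 56.8] 84.7
scene [388.9 254.2] [94.3 36.2] -11.4
scene [263.1 312.7] [85.6 68.4] -17.7
top [ 416.6 -290.3] [63.6 58. ] 37.5
[0.48231887 0.09695462 0.09848879] [-1.17712668e-03 -3.53399645e-02  9.99374653e-01  7.10545865e-05] [ 0.29207514 -0.54646939 -0.19768729]
```

View pics/s5.png

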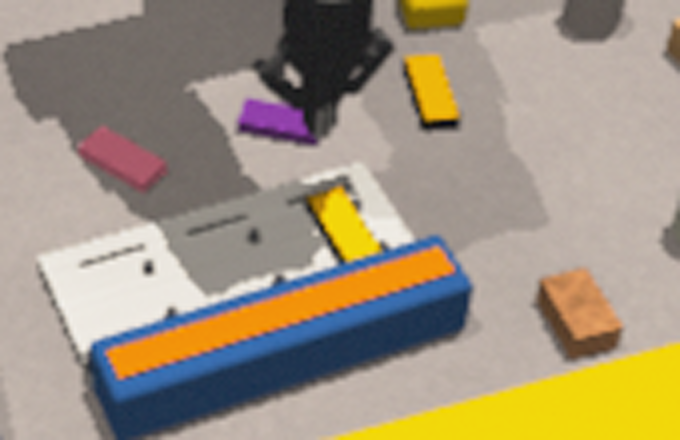

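```bash
python3 -m inch '[{"fingers":0,"slide":[0,0,-30],"yaw":0},{"fingers":0,"slide":[0,0,-55],"yaw":0},{"fingers":0,"slide":[0,0,-64],"yaw":0},{"fingers":0,"slide":[6,0,-64],"yaw":0},{"fingers":0,"slide":[11,0,-64],"yaw":0},{"fingers":0,"slide":[14,0.5,-64],"yaw":0},{"fingers":0,"slide":[16,0.5,-64],"yaw":0},{"fingers":0,"slide":[17,0.5,-64],"yaw":0}]'
```

```text
time: 20.15
position: [0.4956, 0.097, 0.0343]
eef_rot: [-0.006, -0.035, 0.999, -0.0]
ft_force: [-26.8, -1.4, 23.4]
width: -0.0
grasp_force: 13.7
```

```bash
python3 -m inch '[{"fingers":0,"slide":[-10,0,0],"yaw":0},{"fingers":0,"slide":[-12,-5,40],"yaw":0},{"fingers":0,"slide":[20,-38,40],"yaw":0},{"fingers":0,"slide":[58,-40,35],"yaw":0},{"fingers":0,"slide":[58,-40,10],"yaw":0},{"fingers":0,"slide":[58,-40,2],"yaw":0},{"fingers":0,"slide":[58,-38,2],"yaw":0},{"fingers":0,"slide":[58,-36,2],"yaw":0}]'
```

```text
time: 21.15
position: [0.5608, 0.0617, 0.0374]
eef_rot: [0.001, -0.035, 0.999, -0.0]
ft_force: [0.2, 0.5, -0.2]
width: 0.0
grasp_force: 0.0
```

```bash
python3 -m inch '[{"fingers":0,"slide":[0,2,0],"yaw":0},{"fingers":0,"slide":[0,4,0],"yaw":0},{"fingers":0,"slide":[0,5,0],"yaw":0},{"fingers":0,"slide":[0,6,0],"yaw":0},{"fingers":0,"slide":[0,6,0],"yaw":0},{"fingers":0,"slide":[0,6,0],"yaw":0},{"fingers":0,"slide":[0,6,0],"yaw":0},{"fingers":0,"slide":[0,6,0],"yaw":0}]'
```

```text
time: 22.15
position: [0.5604, 0.0673, 0.0364]
eef_rot: [-0.0, -0.035, 0.999, -0.0]
ft_force: [-0.5, -0.2, 0.6]
width: -0.0001
grasp_force: 0.0
```

```bash
python3 -m inch '[{"fingers":0,"slide":[0,1,0],"yaw":0},{"fingers":0,"slide":[0,2,0],"yaw":0},{"fingers":0,"slide":[0,3,0],"yaw":0},{"fingers":0,"slide":[0,4,0],"yaw":0},{"fingers":0,"slide":[0,4,0],"yaw":0},{"fingers":0,"slide":[0,4,0],"yaw":0},{"fingers":0,"slide":[0,4,0],"yaw":0},{"fingers":0,"slide":[0,4,0],"yaw":0}]'
```

```text
time: 23.15
position: [0.5605, 0.0714, 0.0365]
eef_rot: [0.0, -0.035, 0.999, 0.0]
ft_force: [-0.0, -0.1, 2.4]
width: 0.0
grasp_force: 0.9
```

```bash
python3 -m inch '[{"fingers":0,"slide":[0,1,0],"yaw":0},{"fingers":0,"slide":[0,2,0],"yaw":0},{"fingers":0,"slide":[0,2.5,0],"yaw":0},{"fingers":0,"slide":[0,3,0],"yaw":0},{"fingers":0,"slide":[0,3,0],"yaw":0},{"fingers":0,"slide":[0,3,0],"yaw":0},{"fingers":0,"slide":[0,3,0],"yaw":0},{"fingers":0,"slide":[0,3,0],"yaw":0}]'
```

```text
time: 24.15
position: [0.5605, 0.0744, 0.0365]
eef_rot: [0.0, -0.035, 0.999, -0.0]
ft_force: [0.9, -2.9, 4.1]
width: -0.0003
grasp_force: 2.2
```

```bash
python3 -m inch '[{"fingers":0,"slide":[0,1,0],"yaw":0},{"fingers":0,"slide":[0,2,0],"yaw":0},{"fingers":0,"slide":[0,2,0],"yaw":0},{"fingers":0,"slide":[0,2,0],"yaw":0},{"fingers":0,"slide":[0,2,0],"yaw":0},{"fingers":0,"slide":[0,2,0],"yaw":0},{"fingers":0,"slide":[0,2,0],"yaw":0},{"fingers":0,"slide":[0,2,0],"yaw":0}]'
python3 - <<'E'
from h import *
s=yel("scene");save(s,"s6",(270,180,370,255),7)
E
```

```text
time: 25.15
position: [0.5605, 0.0759, 0.0365]
eef_rot: [0.0, -0.035, 0.999, -0.0]
ft_force: [0.4, -4.8, 4.8]
width: -0.0004
grasp_force: 3.8
scene [546.7 106.8] [57.3 33.3] 3.2
scene [ 378.3 -287.6] [69.3 56.8] 84.7
scene [388.8 255. ] [94.3 35.8] -10.5
scene [270.6 320.3] [100.7  54.9] -41.8
```

View pics/s6.png

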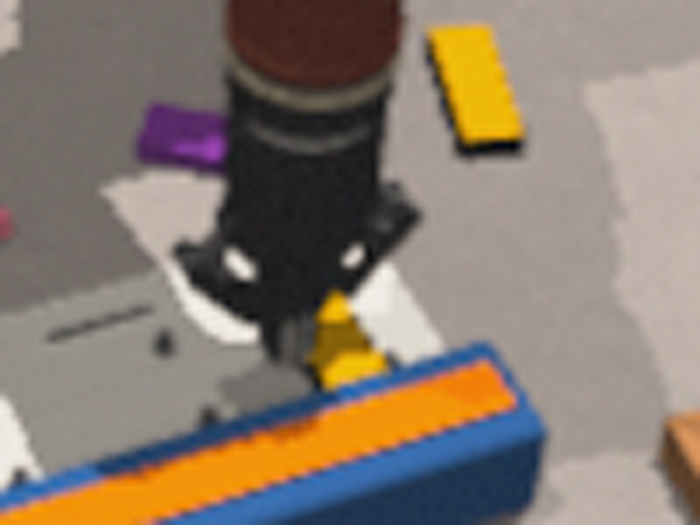

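Blank 1 sits against the fence and pins at crop (345,350), with the finger against its -y edge and the force rising. Back off and go to blank B.

```bash
python3 -m inch '[{"fingers":0,"slide":[0,-6,0],"yaw":0},{"fingers":0,"slide":[0,-8,30],"yaw":0},{"fingers":20,"slide":[-20,10,80],"yaw":0},{"fingers":60,"slide":[-60,55,80],"yaw":-5},{"fingers":60,"slide":[-100,100,80],"yaw":-10},{"fingers":60,"slide":[-140,145,80],"yaw":-15},{"fingers":60,"slide":[-168,178,60],"yaw":-15},{"fingers":60,"slide":[-168,178,50],"yaw":-15}]'
python3 - <<'E'
from h import *
f=yel("top",.029);f=yel("top",.014);s=yel("scene")
print(arm.state()["position"],arm.state()["eef_rot"])
E
```

```text
time: 26.2
position: [0.3892, 0.2562, 0.0854]
eef_rot: [-0.001, 0.093, 0.996, 0.0]
ft_force: [0.2, 0.3, -0.2]
width: 0.0601
grasp_force: 0.0
top [366.1 256.8] [35.9 32.7] -9.4
top [ 416.6 -290.3] [63.6 58. ] 37.5
top [555.4  99.9] [88.5 29.6] 5.5
top [368.  260.1] [37.1 33.2] -9.4
top [ 418.4 -293.2] [64.2 58.8] 34.8
top [559.3 101.3] [89.6 29.9] 5.5
scene [531.5 104.3] [84.5 38.2] 3.3
scene [ 378.3 -287.6] [69.3 56.8] 84.7
scene [387.8 255.3] [93.1 37.1] -8.9
scene [282.5 313.9] [71.9 49.5] -84.5
[0.39221206 0.25414861 0.0860207 ] [-5.89397992e-04  9.55172638e-02  9.95427580e-01 -1.94925685e-04]
```

```bash
python3 -m inch '[{"fingers":60,"slide":[0,1,-30],"yaw":0},{"fingers":60,"slide":[0,1,-55],"yaw":0},{"fingers":60,"slide":[0,1,-65],"yaw":0},{"fingers":60,"slide":[0,1,-66],"yaw":0},{"fingers":25,"slide":[0,1,-66],"yaw":0},{"fingers":25,"slide":[0,1,-66],"yaw":0},{"fingers":25,"slide":[0,1,-66],"yaw":0},{"fingers":25,"slide":[0,1,-66],"yaw":0}]' 50
```

```text
time: 27.35
position: [0.3932, 0.2556, 0.0216]
eef_rot: [0.001, 0.096, 0.995, 0.0]
ft_force: [-1.5, -1.4, 6.1]
width: 0.0342
grasp_force: 49.3
```

```bash
python3 -m inch '[{"fingers":25,"slide":[0,0,40],"yaw":0},{"fingers":25,"slide":[20,-40,75],"yaw":3},{"fingers":25,"slide":[55,-90,75],"yaw":6},{"fingers":25,"slide":[90,-140,75],"yaw":10},{"fingers":25,"slide":[125,-190,75],"yaw":15},{"fingers":25,"slide":[150,-240,75],"yaw":15},{"fingers":25,"slide":[162,-260,70],"yaw":15},{"fingers":25,"slide":[162,-260,45],"yaw":15}]'
python3 - <<'E'
from h import *
s=eyes.grab_frame("scene");save(s,"s7",(230,170,350,260),6)
print(arm.state()["position"],arm.state()["eef_rot"],arm.state()["ft_force"],arm.state()["width"])
E
```

```text
time: 28.35
position: [0.5567, -0.0062, 0.0666]
eef_rot: [0.002, -0.034, 0.999, -0.0]
ft_force: [-0.2, -0.0, -1.4]
width: 0.0342
grasp_force: 50.6
[ 0.55345577 -0.00496198  0.06282076] [-1.04106090e-03 -3.44523596e-02  9.99405750e-01  3.14341217e-04] [-2.47161588  1.16589669 -3.74255429] 0.034027994286509024
```

View pics/s7.png

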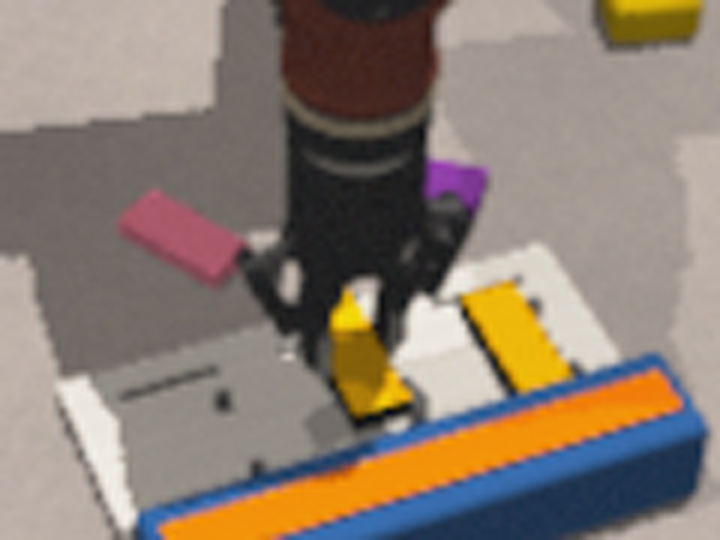

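Blank B is held over bay 2 at crop (370,370), and blank A is registered in bay 1 at (515,335). Lower and push to the fence.

```bash
python3 -m inch '[{"fingers":25,"slide":[0,0,-12],"yaw":0},{"fingers":25,"slide":[0,0,-20],"yaw":0},{"fingers":25,"slide":[0,0,-24],"yaw":0},{"fingers":25,"slide":[0,0,-26],"yaw":0},{"fingers":25,"slide":[2,0,-26],"yaw":0},{"fingers":25,"slide":[4,0,-26],"yaw":0},{"fingers":25,"slide":[6,0,-26],"yaw":0},{"fingers":25,"slide":[7,0,-26],"yaw":0}]'
```

```text
time: 29.4
position: [0.5617, -0.0047, 0.0396]
eef_rot: [0.0, -0.035, 0.999, -0.0]
ft_force: [-0.7, -0.5, -0.9]
width: 0.034
grasp_force: 50.6
```

```bash
python3 -m inch '[{"fingers":25,"slide":[0,0,-2],"yaw":0},{"fingers":25,"slide":[0,0,-2.5],"yaw":0},{"fingers":25,"slide":[1,0,-2.5],"yaw":0},{"fingers":25,"slide":[2,0,-2.5],"yaw":0},{"fingers":25,"slide":[3,0,-2.5],"yaw":0},{"fingers":25,"slide":[4,0,-2.5],"yaw":0},{"fingers":25,"slide":[5,0,-2.5],"yaw":0},{"fingers":25,"slide":[5,0,-2.5],"yaw":0}]'
```

```text
time: 30.4
position: [0.5621, -0.0045, 0.0366]
eef_rot: [-0.004, -0.035, 0.999, -0.0]
ft_force: [-16.3, -1.9, 14.5]
width: 0.0345
grasp_force: 52.1
```

```bash
python3 -m inch '[{"fingers":25,"slide":[-2,1,0],"yaw":0},{"fingers":25,"slide":[-2,2,0],"yaw":0},{"fingers":25,"slide":[-2,3,0],"yaw":0},{"fingers":25,"slide":[-2,4,0],"yaw":0},{"fingers":25,"slide":[-2,5,0],"yaw":0},{"fingers":25,"slide":[-2,6,0],"yaw":0},{"fingers":25,"slide":[-2,6.5,0],"yaw":0},{"fingers":25,"slide":[-2,6.5,0],"yaw":0}]'
```

```text
time: 31.4
position: [0.5617, -0.0006, 0.0367]
eef_rot: [-0.003, -0.034, 0.999, -0.003]
ft_force: [-11.0, -13.5, 7.0]
width: 0.0338
grasp_force: 51.4
```

Contact on both. Release, back off, and line up for the end nudge.

```bash
python3 -m inch '[{"fingers":37,"slide":[0,-1,0],"yaw":0},{"fingers":41,"slide":[-1,-2,0],"yaw":0},{"fingers":47,"slide":[-1,-4,0],"yaw":0},{"fingers":52,"slide":[-1,-5,0],"yaw":0},{"fingers":52,"slide":[-1,-5,20],"yaw":0},{"fingers":30,"slide":[-3,-6,60],"yaw":0},{"fingers":0,"slide":[-45,-10,60],"yaw":0},{"fingers":0,"slide":[-78,-10,60],"yaw":0}]'
python3 - <<'E'
from h import *
f=yel("scene");f=yel("top",.029);save(f,"t8",(225,135,355,225),6)
print(arm.state()["position"])
E
```

```text
time: 32.4
position: [0.4855, -0.0082, 0.0973]
eef_rot: [0.0, -0.035, 0.999, -0.0]
ft_force: [-0.1, 0.4, 0.5]
width: 0.0003
grasp_force: 0.0
scene [537.7   3. ] [85.6 37.8] 2.5
scene [531.5 105.1] [84.5 36.3] 2.6
scene [ 378.3 -287.6] [69.3 56.8] 84.7
scene [263.1 312.7] [85.6 68.4] -17.7
top [293.6 304. ] [62.1 21. ] 72.4
top [ 416.4 -290. ] [63.6 58.7] 37.5
[ 0.48288346 -0.00769415  0.09683004]
```

View pics/t8.png

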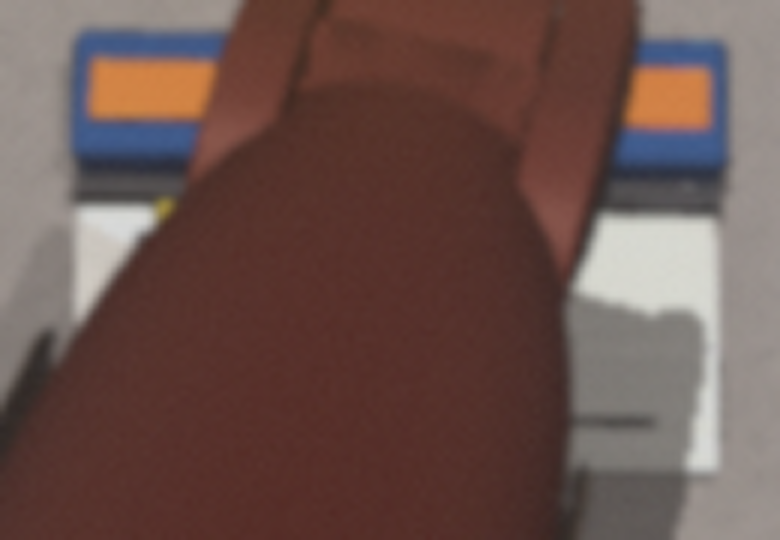

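Top view is covered by the arm. Do the end nudge by feel.

```bash
python3 -m inch '[{"fingers":0,"slide":[2,3.5,-30],"yaw":0},{"fingers":0,"slide":[2,3.5,-55],"yaw":0},{"fingers":0,"slide":[3,3.5,-60],"yaw":0},{"fingers":0,"slide":[10,3.5,-60],"yaw":0},{"fingers":0,"slide":[15,3.5,-60],"yaw":0},{"fingers":0,"slide":[18,3.5,-60],"yaw":0},{"fingers":0,"slide":[20,3.5,-60],"yaw":0},{"fingers":0,"slide":[20,3.5,-60],"yaw":0}]'
```

```text
time: 33.5
position: [0.5025, -0.0047, 0.037]
eef_rot: [-0.004, -0.035, 0.999, -0.0]
ft_force: [-15.3, -3.3, 12.3]
width: -0.0001
grasp_force: 8.0
```

```bash
python3 -m inch '[{"fingers":0,"slide":[-10,0,0],"yaw":0},{"fingers":0,"slide":[-12,-5,40],"yaw":0},{"fingers":0,"slide":[20,-35,40],"yaw":0},{"fingers":0,"slide":[61,-35,35],"yaw":0},{"fingers":0,"slide":[61,-35,10],"yaw":0},{"fingers":0,"slide":[61,-35,0],"yaw":0},{"fingers":0,"slide":[61,-32,0],"yaw":0},{"fingers":0,"slide":[61,-28,0],"yaw":0}]'
```

```text
time: 34.5
position: [0.5677, -0.0324, 0.0378]
eef_rot: [0.001, -0.035, 0.999, -0.0]
ft_force: [-0.7, 0.0, 0.1]
width: 0.0002
grasp_force: 0.0
```

```bash
python3 -m inch '[{"fingers":0,"slide":[0,2,0],"yaw":0},{"fingers":0,"slide":[0,4,0],"yaw":0},{"fingers":0,"slide":[0,6,0],"yaw":0},{"fingers":0,"slide":[0,7,0],"yaw":0},{"fingers":0,"slide":[0,8,0],"yaw":0},{"fingers":0,"slide":[0,8,0],"yaw":0},{"fingers":0,"slide":[0,8,0],"yaw":0},{"fingers":0,"slide":[0,8,0],"yaw":0}]'
```

```text
time: 35.5
position: [0.5674, -0.0247, 0.0369]
eef_rot: [-0.0, -0.035, 0.999, -0.0]
ft_force: [0.1, -0.1, 0.6]
width: 0.0002
grasp_force: 0.0
```

```bash
python3 -m inch '[{"fingers":0,"slide":[0,1,0],"yaw":0},{"fingers":0,"slide":[0,2,0],"yaw":0},{"fingers":0,"slide":[0,3,0],"yaw":0},{"fingers":0,"slide":[0,4,0],"yaw":0},{"fingers":0,"slide":[0,4.5,0],"yaw":0},{"fingers":0,"slide":[0,5,0],"yaw":0},{"fingers":0,"slide":[0,5,0],"yaw":0},{"fingers":0,"slide":[0,5,0],"yaw":0}]'
```

```text
time: 36.5
position: [0.5675, -0.0231, 0.0373]
eef_rot: [-0.0, -0.034, 0.999, -0.004]
ft_force: [-2.1, -17.5, 1.6]
width: 0.0002
grasp_force: 8.5
```

Bay 2 is firm. Bay 1's last y push was softer, so I'll push it again to the same firmness.

```bash
python3 -m inch '[{"fingers":0,"slide":[0,-10,0],"yaw":0},{"fingers":0,"slide":[0,-10,40],"yaw":0},{"fingers":0,"slide":[-3,45,40],"yaw":0},{"fingers":0,"slide":[-7,83,35],"yaw":0},{"fingers":0,"slide":[-7,83,10],"yaw":0},{"fingers":0,"slide":[-7,83,0],"yaw":0},{"fingers":0,"slide":[-7,86,0],"yaw":0},{"fingers":0,"slide":[-7,89,0],"yaw":0}]'
```

```text
time: 37.5
position: [0.5609, 0.0692, 0.0375]
eef_rot: [0.0, -0.035, 0.999, 0.0]
ft_force: [0.1, -0.5, 0.1]
width: -0.0002
grasp_force: 0.0
```

```bash
python3 -m inch '[{"fingers":0,"slide":[0,2,0],"yaw":0},{"fingers":0,"slide":[0,3,0],"yaw":0},{"fingers":0,"slide":[0,4,0],"yaw":0},{"fingers":0,"slide":[0,5,0],"yaw":0},{"fingers":0,"slide":[0,6,0],"yaw":0},{"fingers":0,"slide":[0,7,0],"yaw":0},{"fingers":0,"slide":[0,7.5,0],"yaw":0},{"fingers":0,"slide":[0,7.5,0],"yaw":0}]'
```

```text
time: 38.5
position: [0.5604, 0.076, 0.037]
eef_rot: [-0.0, -0.035, 0.999, -0.001]
ft_force: [-1.4, -5.8, 0.5]
width: 0.0002
grasp_force: 2.8
```

```bash
python3 -m inch '[{"fingers":0,"slide":[0,-8,0],"yaw":0},{"fingers":0,"slide":[0,-8,50],"yaw":0},{"fingers":0,"slide":[-10,-20,105],"yaw":0},{"fingers":40,"slide":[-30,-75,115],"yaw":0},{"fingers":75,"slide":[-55,-130,115],"yaw":0},{"fingers":75,"slide":[-75,-185,115],"yaw":0},{"fingers":75,"slide":[-100,-240,115],"yaw":0},{"fingers":75,"slide":[-120,-295,115],"yaw":0}]'
```

```text
time: 39.5
position: [0.4393, -0.2197, 0.1521]
eef_rot: [0.0, -0.035, 0.999, 0.0]
ft_force: [1.3, -0.4, -0.3]
width: 0.0748
grasp_force: 0.0
```

```bash
python3 -m inch '[{"fingers":75,"slide":[-13,-35,0],"yaw":0},{"fingers":75,"slide":[-25,-66,0],"yaw":0},{"fingers":75,"slide":[-25,-66,-10],"yaw":0},{"fingers":75,"slide":[-25,-66,-20],"yaw":0},{"fingers":75,"slide":[-25,-66,-20],"yaw":0},{"fingers":75,"slide":[-25,-66,-20],"yaw":0},{"fingers":75,"slide":[-25,-66,-20],"yaw":0},{"fingers":75,"slide":[-25,-66,-20],"yaw":0}]'
python3 - <<'E'
from h import *
f=yel("top",.029);s=eyes.grab_frame("scene")
im=np.hstack([cv2.resize(f["image"][135:225,225:355],(520,360),interpolation=2),cv2.resize(s["image"][190:300,150:240],(280,342),interpolation=2)[:342].copy() if 0 else cv2.resize(s["image"][190:300,150:236],(280,360),interpolation=2)])
cv2.imwrite("pics/m9.png",im[:,:,::-1]);print(arm.state()["position"])
E
```

```text
time: 40.5
position: [0.4157, -0.284, 0.1322]
eef_rot: [0.0, -0.035, 0.999, -0.0]
ft_force: [0.1, 1.0, 0.0]
width: 0.0747
grasp_force: 0.0
top [562.3  -0. ] [91.2 29.6] 4.8
top [558.4 100.2] [82.5 29.6] 5.5
[ 0.41550768 -0.28409716  0.13211319]
```

View pics/m9.png

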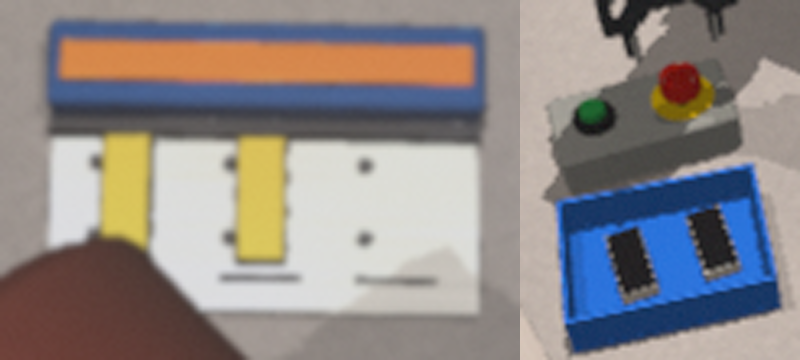

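Both blanks are snug in bays 1 and 2 (pins touching at left of each), both coupons lie in the tote, and the stop is down. Now grip the ring.

```bash
python3 -m inch '[{"fingers":75,"slide":[-1,-2,-20],"yaw":0},{"fingers":75,"slide":[-1,-2,-40],"yaw":0},{"fingers":75,"slide":[-1,-2,-52],"yaw":0},{"fingers":75,"slide":[-1,-2,-54],"yaw":0},{"fingers":30,"slide":[-1,-2,-54],"yaw":0},{"fingers":30,"slide":[-1,-2,-54],"yaw":0},{"fingers":30,"slide":[-1,-2,-54],"yaw":0},{"fingers":30,"slide":[-1,-2,-54],"yaw":0}]' 40
```

```text
time: 41.6
position: [0.415, -0.2874, 0.0791]
eef_rot: [0.001, -0.035, 0.999, -0.001]
ft_force: [-2.9, -3.4, 6.9]
width: 0.0425
grasp_force: 40.2
```

```bash
python3 -m inch '[{"fingers":30,"slide":[0,0,1],"yaw":-6},{"fingers":30,"slide":[0,0,2],"yaw":-12},{"fingers":30,"slide":[0,0,3],"yaw":-18},{"fingers":30,"slide":[0,0,4],"yaw":-24},{"fingers":30,"slide":[0,0,5],"yaw":-30},{"fingers":30,"slide":[0,0,6],"yaw":-36},{"fingers":30,"slide":[0,0,7],"yaw":-41},{"fingers":30,"slide":[0,0,7],"yaw":-42}]'
```

```text
time: 42.6
position: [0.4147, -0.2884, 0.0862]
eef_rot: [0.001, 0.326, 0.945, -0.002]
ft_force: [-3.5, -7.5, 6.6]
width: 0.0426
grasp_force: 41.0
```

```bash
python3 -m inch '[{"fingers":30,"slide":[0,0,0],"yaw":0},{"fingers":50,"slide":[0,0,0],"yaw":0},{"fingers":75,"slide":[0,0,0],"yaw":0},{"fingers":75,"slide":[0,0,0],"yaw":0},{"fingers":75,"slide":[0,0,40],"yaw":0},{"fingers":40,"slide":[0,0,70],"yaw":0},{"fingers":0,"slide":[3,-45,70],"yaw":0},{"fingers":0,"slide":[6,-94,70],"yaw":0}]'
python3 - <<'E'
from h import *
s=eyes.grab_frame("scene");save(s,"s10",(150,170,250,300),4)
f=eyes.grab_frame("top");H,S,V=cv2.split(cv2.cvtColor(f["image"],cv2.COLOR_RGB2HSV))
for g in (s,):
    H,S,V=cv2.split(cv2.cvtColor(g["image"],cv2.COLOR_RGB2HSV));m=((H<8)|(H>172))&(S>140);m[:195]=0;m[228:]=0;m[:,:190]=0;m[:,212:]=0
    ys,xs=np.nonzero(m);print(xs.mean(),ys.mean(),ys.min())
for z in(.0895,.0965): print(w2px(s,(.4145,-.2865,z)))
print(arm.state()["position"])
E
```

```text
time: 43.6
position: [0.4209, -0.3808, 0.1557]
eef_rot: [0.001, 0.325, 0.946, -0.0]
ft_force: [0.7, 0.0, -0.0]
width: 0.0206
grasp_force: 0.0
198.35658914728683 213.4108527131783 207
[198.84546766 212.49372905]
[198.56321987 211.06715639]
[ 0.42078568 -0.38438     0.15492678]
```

View pics/s10.png

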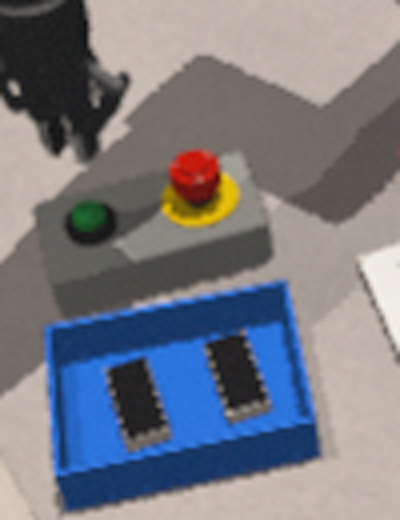

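The stop looks raised; check the red blob height against earlier pictures (scene0 up, s1 down).

Run:
```python
import cv2,numpy as np
for n,x0,y0,s in(("scene0",0,0,1.4),("s1",150,130,3),("s2",150,150,3),("s10",150,170,4)):
    im=cv2.imread(f"pics/{n}.png");H,S,V=cv2.split(cv2.cvtColor(im,cv2.COLOR_BGR2HSV));m=((H<8)|(H>172))&(S>140)
    ys,xs=np.nonzero(m);xs=xs/s+x0;ys=ys/s+y0;k=(xs>190)&(xs<212)&(ys>195)&(ys<228);print(n,ys[k].mean().round(2),np.percentile(ys[k],[2,98]).round(1))
```

```text
scene0 213.65 [207.9 220. ]
s1 215.02 [209.7 220.7]
s2 214.99 [209.7 220.7]
s10 213.77 [208. 220.]
```

The stop is up. Press the green button, release and clear.

```bash
python3 -m inch '[{"fingers":0,"slide":[0,2,-20],"yaw":0},{"fingers":0,"slide":[0,2,-50],"yaw":0},{"fingers":0,"slide":[0,2,-62],"yaw":0},{"fingers":0,"slide":[0,2,-68],"yaw":0},{"fingers":0,"slide":[0,2,-72],"yaw":0},{"fingers":0,"slide":[0,2,-75],"yaw":0},{"fingers":0,"slide":[0,2,-77],"yaw":0},{"fingers":0,"slide":[0,2,-77],"yaw":0}]'
```

```text
time: 44.7
position: [0.4207, -0.3782, 0.0798]
eef_rot: [0.001, 0.325, 0.946, -0.0]
ft_force: [-4.3, 5.5, 19.1]
width: -0.0002
grasp_force: 9.3
```

```bash
python3 -m inch '[{"fingers":0,"slide":[0,0,10],"yaw":0},{"fingers":0,"slide":[0,0,40],"yaw":0},{"fingers":0,"slide":[0,0,80],"yaw":0},{"fingers":0,"slide":[-30,0,120],"yaw":0},{"fingers":0,"slide":[-60,0,120],"yaw":0},{"fingers":0,"slide":[-60,0,120],"yaw":0},{"fingers":0,"slide":[-60,0,120],"yaw":0},{"fingers":0,"slide":[-60,0,120],"yaw":0}]'
python3 - <<'E'
from h import *
f=yel("top",.029);s=eyes.grab_frame("scene");save(f,"t11",s=1.4)
H,S,V=cv2.split(cv2.cvtColor(s["image"],cv2.COLOR_RGB2HSV));m=((H<8)|(H>172))&(S>140);m[:195]=0;m[228:]=0;m[:,:190]=0;m[:,212:]=0
print(np.nonzero(m)[0].mean())
E
```

```text
time: 45.7
position: [0.361, -0.3781, 0.1977]
eef_rot: [-0.0, 0.325, 0.946, 0.0]
ft_force: [0.1, 0.1, 0.4]
width: -0.0
grasp_force: 0.0
top [273.7 307. ] [63.3 56.3] 79.3
top [ 415.5 -288.4] [65.3 55.3] 34.0
top [562.3  -0. ] [91.2 29.6] 4.8
top [555.4  99.9] [88.5 29.6] 5.5
213.4108527131783
```

View pics/t11.png

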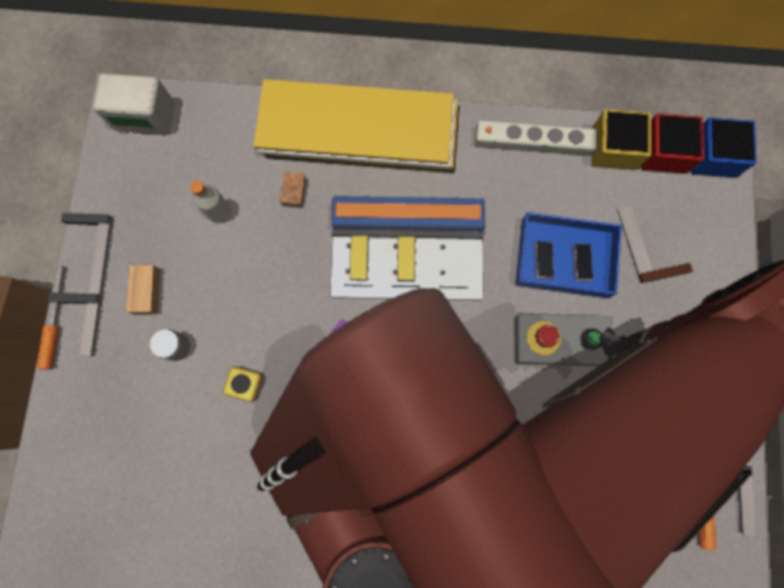

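All is as asked: blanks registered in bays 1 and 2 at (358,257) and (405,257), coupons in the tote at (545,260) and (583,262), stop up at (545,337), bystanders unmoved.

```bash
python3 -c "
from workcell import ticket
print(ticket.hand_in())"
```

```text
the job is handed in; nothing more can be done
None
```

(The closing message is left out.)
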